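Load a door rail into the clamping jig and throw the toggle clamp

ROBOT

A 7-joint arm with a two-finger parallel gripper is mounted at the origin on the work surface. World frame = base frame: x ahead of the robot, y to its left, z up, the work surface at z = 0. Lengths are in m, angles in rad, forces in N, time in s.
With the tool pointing down it reaches from about 0.425 to 0.825 m from the base axis. Payload 3.6 kg.
Tool frame: the origin (TCP) lies on the centre line of the jaws, within the pads' length; the fingertips stand arm.tip_extent ahead of it and the grasp point (between the pads) lies 5 mm behind it (arm.tip_extent is the distance from the TCP to the fingertips, in m); z points along the fingers, y is the line along which they close (so a half turn about z gives the same grasp; the last joint's range is limited). The gripper opens to 93 mm and grips with 3 to 60 N. Pads are 15 mm wide; open, the fingers measure 128 mm over their backs; the gripper's body (75 mm by 188 mm) begins 65 mm behind the grasp point.
Start: joints at [-1.173, 0.615, -0.013, 1.423, 0.008, 1.103, -0.04], TCP at [0.268, 0.592, 0.233] pointing down, gripper open.
Joint ranges: [-3.12, 3.12], [-0.3, 2.06], [-1.34, 1.32], [0.26, 2.42], [-1.36, 4.5], [0.01, 1.98], [-2.84, 2.84]. Speed limits (rad/s): [2.79, 2.79, 3.14, 3.14, 3.14, 3.14, 3.14].

INTERFACE

Orientations are given as a 3x3 rotation matrix whose columns are the frame's x, y, z axes.
In Python, from station import arm gives the robot as it stands.
- The arm moves only by the tool arm_command, never from a script. Its argument "commands" is one flat list of numbers, 7 for each row, row after row: the shift along the tool's x, y, z scaled (see below), then the turn, a rotation vector about the tool's x, y, z scaled (see below), then the closure, from -1 (fully open) to 1 (shut). A call has 1 to 20 rows; each row is the pose to reach, as a shift and turn from the pose commanded when the call began, along the tool's axes at that moment, turning the shorter way round; what a row does not reach only later rows make up. The controller multiplies each number of a shift by 0.4 m and each number of a turn by 180 degrees. A row lasts 1/10 s, in which the tool goes at most 50 mm and 8.59 degrees, less where a joint would pass 70% of its speed; a pose out of reach is approached as far as the arm can. A call with a number of a shift or a turn outside -1 to 1 is refused whole. A call with a gripper value outside its range is refused whole. The fingers move at their own pace and stop on an object; "newtons" is the grip in N (left out, the last holds). Time passes only in rows, so rows that repeat a pose let the fingers close. It gives the time, the measured TCP pose, the force, the opening and the grip force at its end, in the units of the state.
- arm.sense(): the state, without advancing time (a new reading comes with each control period).
- arm.capture(name): name is "scene" or "top"; returns a dict with "pixels" (384x512x3 uint8, red, green, blue), "fx", "fy", "cx", "cy" (pixels), "dist_coeffs" ([k1, k2, p1, p2, k3] as OpenCV has them; the pictures are not rectified), "rvec" (rotation vector, rad) and "tvec" (3), from world to camera coordinates, as OpenCV has them. Camera axes: x right, y down, z forward; pixel columns grow to the right and rows downward; lengths in m; the calibration is good to about 2 mm. A picture is of the moment at which its call begins. There is no depth.
- arm.job_done(): hands the job in; it is judged then, once.
The state is a dict: "clock": time; "q": joint angles; "qd": joint speeds; "joint_efforts": joint torques, N m; "ee_pos": TCP position; "tcp_rot": TCP orientation; "wrist_force": force on the tool from outside, world axes, zero at the start; "wrist_torque": the same for the moment, N m; "grip_width": finger opening in m; "grasp_force": force on a finger pad.
Only numpy, scipy, OpenCV 4.12 (cv2) and the standard library are available. Lean on these libraries where they do the work, as an engineer would, in place of code of your own. Each camera call takes 0.05 s, during which the arm holds its last target. There are 200 camera calls.

TASK

Lay the loose door rail flat on the jig's bed, not dropping it, and slide it fully home: its long edge flush along the fence and its end up against the rubber cap of the stop bolt, found by feel and pushed only lightly so that the set stop is not knocked. Then push the toggle clamp's red handle over and down until it snaps past its centre and stays locked on the rail, without forcing it once it is over. Leave the other things on the bench alone.

Things in the scene. Friction and masses are not known exactly. Their poses are not given: they have to be found in the camera images.
- rail_center (a point): centre (half-way up and along) of the loose door rail: a plain straight mid-brown piece of wood, 240 mm long along its y axis, 45 mm wide along x, 22 mm thick along z, 0.11 to 0.2 kg. It starts lying flat on the bench to the right of the jig. Both ends, both edges and both faces are alike.
- jig: clamping jig, screwed to the bench: birch-ply bed 18 mm thick, x -90 to +115, y -250 to +60 mm. Origin at bench level under the fence's rail-side face; x across the fence, away from the rail (roughly away from the robot), y along the fence towards the stop, z up. The rail's place is flat on the bed, its long edge on the fence (rail centre then at x -22.5, z +29 mm) and its end on the stop.
- fence: dark wood fence strip fixed on the bed (origin and axes are the jig's): x 0 to 18, y -250 to +60 mm, top 16 mm above the bed, so the rail stands 6 mm higher than it. Its face at x = 0 is what the rail's long edge must lie against.
- stop: end stop: aluminium block on the bed, 50 mm along x, 30 along y, 30 high, with a stop bolt through it. Origin on the bed at the foot of its rail-side face; axes as the jig's; the block lies to +y, the rail to -y. The bolt's rubber cap (17 mm across, 12 mm above the bed, at x 0) is what the rail's end butts on; it stands 6 to 42 mm out of the face, as set (not told; feel for it), and gives up to 2 mm.
- clamp: foot of the steel horizontal toggle clamp, fixed on the bed behind the fence, 70 to 94 mm to the -y side of the stop's face. Origin under the middle of its front edge, 20 mm behind the fence face, about 20 mm above the bench; axes as the jig's. Foot 92 mm along x, 46 mm along y. The packing under it differs by up to a millimetre, so how hard the clamp bites differs too.
- handle_sleeve: round red sleeve of the clamp's handle, 20 mm thick. Origin on its axis, 115 mm from the handle's pin; it reaches 40 mm further out and 58 mm back. x along the handle to the free end, y along the pins (the jig's y). Closing needs 1 to 3 N there until the tip meets the rail, then up to 8 to 14 N; at dead centre this drops to nothing and the handle snaps down by itself. Before that it springs back.
- clamp_mid (a point): the clamp's origin again, for the path of the sleeve's origin in the clamp's frame (x, z in mm; y 0), by the handle's angle above level: open 72 deg (79, 143); 62 deg (95, 142); 51 deg (110, 135); 38 deg (120, 122); 26 deg (127, 103); 16 deg (130, 85); 9 deg (131, 71); dead centre about 0 deg (131, 54); locked on its end stop about -9 deg (130, 35). It swings away from the rail and down.
- clamp_handle (a joint): angle between the clamp's handle and its arm, rad: about 0 to 0.25 when open at the start (handle and arm both standing up), growing as the handle is pushed over and down; at about 2.1 the rubber tip meets the rail; about 2.45 is dead centre; 2.59 is snapped over and locked on its end stop.
- clamp_tip: black rubber tip, 18 mm across, at the end of the clamp's arm; it gives a few mm. Origin at the middle of its end face. Open, the arm stands up in front of the handle, its top about 105 mm above the clamp's origin. Closing brings the tip down on the middle of the rail's width.
- ear_defenders: dark green ear defenders lying on the bench, about 165 x 170 mm, 95 mm high; to be left where they are.
- glue_bottle: white glue bottle, 64 mm across, 190 mm tall; to be left standing where it is.
- tape_measure: yellow tape measure, 75 x 38 x 66 mm; to be left where it is.

How it is judged:
By the outcome, as a careful person would: the job done as asked, in the order asked, and still so for the second after the job is handed in, with the robot touching nothing.
It also fails if it takes over 72 s, if anything falls off the work surface, if the arm or the gripper's body presses on something with over 40 N, if the wrist force passes 120 N, or if a joint passes its speed limit or range.

## Working session

There is one attempt and no reset: what is moved stays moved. The work goes in short steps, Python scripts to look and compute and a tool call to move; the robot and the scene stay as the last step left them, time stands still between calls to the robot, and variables do not carry over. Pictures are saved under pics/ and viewed, at most 10 in all, crops included, and the job is handed in when it is done.

Besides the shell and the picture viewer there is one more tool, called after "Call:" by a JSON object that holds its "api" and its "payload", one argument or row to a line. arm_command: Moves the arm, as the interface text tells. Shifts and turns lie within -1 to 1; 1 stands for 0.4 m of shift or 180 degrees of turn. Its arguments: {"type":"object","properties":{"commands":{"type":"array","items":{"type":"number","minimum":-1,"maximum":1}},"newtons":{"type":"number"}},"required":["commands"]}

```bash
mkdir -p pics; ls; cat > h.py <<'E'
import numpy as np, cv2
from station import arm
def cap(n,f=None):
    c=arm.capture(n)
    if f: cv2.imwrite('pics/'+f,c['pixels'][:,:,::-1])
    c['K']=np.array([[c['fx'],0,c['cx']],[0,c['fy'],c['cy']],[0,0,1.]]);c['D']=np.array(c['dist_coeffs'],float)
    c['R']=cv2.Rodrigues(np.array(c['rvec'],float))[0];c['t']=np.array(c['tvec'],float).ravel();return c
def ray(c,uv,z):
    p=cv2.undistortPoints(np.array(uv,float).reshape(-1,1,2),c['K'],c['D']).reshape(-1,2)
    d=np.c_[p,np.ones(len(p))]@c['R'];o=-c['R'].T@c['t']
    return o+d*((z-o[2])/d[:,2])[:,None]
def proj(c,P):
    return cv2.projectPoints(np.array(P,float).reshape(-1,3),np.array(c['rvec'],float),c['t'],c['K'],c['D'])[0].reshape(-1,2)
E
python3 - <<'E'
from h import *
for n in('scene','top'):
    c=cap(n,n+'0.png');print(n,-c['R'].T@c['t'],c['R'][2])
s=arm.sense();print(s['tcp_rot'],s['ee_pos'],s['wrist_force'],s['grip_width'],arm.tip_extent,s['clock'])
E
```

```text
pics
scene [ 1.44731581 -0.34216049  0.76541898] [-0.73891867  0.35392796 -0.57335347]
top [0.50379476 0.03301473 1.19567297] [ 0.07966796  0.02742503 -0.99644412]
[[-9.11162549e-01  4.12046055e-01 -9.26531402e-04]
 [ 4.12047096e-01  9.11160151e-01 -2.09039837e-03]
 [-1.71219095e-05 -2.28646728e-03 -9.99997386e-01]] [0.2675999  0.59161136 0.23162433] [ 0.68144992  0.37590461 -0.01946771] 0.09264782359095698 0.014 0.1
```

View pics/scene0.png

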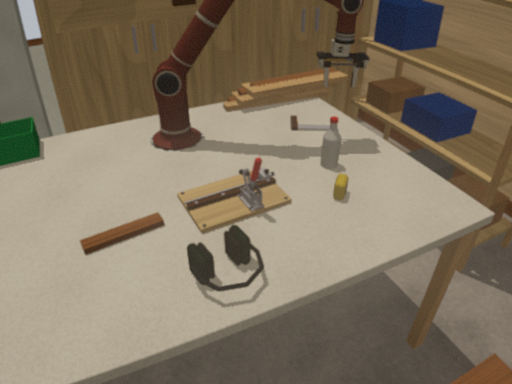

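View pics/top0.png

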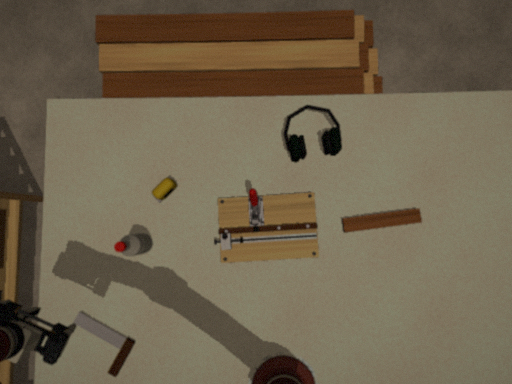

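The scene picture shows the jig with its clamp standing open (red handle at about (255,170)) and the rail at (122,232). The top picture shows the jig at (218–318, 192–263), the fence at row 229, the stop at (225,241) and the rail at (343–421, 209–231).

```bash
python3 - <<'E'
from h import *
c=cap('top');p=c['pixels'][:,:,::-1]
a=cv2.resize(p[180:275,205:430],None,fx=3.5,fy=3.5,interpolation=cv2.INTER_CUBIC)
d=cap('scene');q=d['pixels'][:,:,::-1]
b=cv2.resize(q[140:255,75:300],None,fx=3.5,fy=3.5,interpolation=cv2.INTER_CUBIC)[:265+0]
b=cv2.resize(q[148:232,170:300],None,fx=3.2,fy=3.2,interpolation=cv2.INTER_CUBIC)
o=np.zeros((a.shape[0]+b.shape[0],788,3),np.uint8);o[:a.shape[0],:a.shape[1]]=a[:,:788];o[a.shape[0]:,:b.shape[1]]=b
cv2.imwrite('pics/z0.png',o[:600])
# rail: brown mask
for n,im,x0,z in(('top',c,330,.022),('scene',d,0,.022)):
    h=cv2.cvtColor(im['pixels'],cv2.COLOR_RGB2HSV)
    m=((h[...,1]>90)&(h[...,0]<18)&(h[...,2]>30)).astype(np.uint8)
    if n=='top': m[:,:330]=0;m[:180]=0;m[260:]=0
    else: m[:,180:]=0;m[:200]=0;m[260:]=0
    k=max(cv2.findContours(m,0,2)[0],key=cv2.contourArea);r=cv2.minAreaRect(k)
    B=cv2.boxPoints(r);print(n,r);W=ray(im,B,z);print(W.round(4),W.mean(0).round(4))
    for i in(0,1):print(np.linalg.norm(W[i]-W[i+1]),(W[i]-W[i+1]))
    print(ray(im,k.reshape(-1,2).mean(0),z))
# bed corners: birch in top
h=cv2.cvtColor(c['pixels'],cv2.COLOR_RGB2HSV);m=((h[...,1]>70)&(h[...,2]>60)&(h[...,0]<30)).astype(np.uint8)
m[:,:205]=0;m[:,330:]=0;m[:180]=0;m[275:]=0
m=cv2.morphologyEx(m,3,np.ones((9,9)));k=max(cv2.findContours(m,0,2)[0],key=cv2.contourArea)
r=cv2.minAreaRect(k);B=cv2.boxPoints(r);W=ray(c,B,.018);print('bed',r,W.round(4),np.linalg.norm(W[0]-W[1]),np.linalg.norm(W[1]-W[2]))
E
```

```text
top ((381.47821044921875, 219.8362579345703), (15.132743835449219, 78.83564758300781), 82.40535736083984)
[[ 0.5227 -0.1883  0.022 ]
 [ 0.5533 -0.4297  0.022 ]
 [ 0.5067 -0.4338  0.022 ]
 [ 0.4758 -0.1933  0.022 ]] [ 0.5146 -0.3113  0.022 ]
0.24335571677921503 [-0.03064737  0.24141819  0.        ]
0.04675209456544178 [0.04657873 0.00402247 0.        ]
[[ 0.51728062 -0.30927924  0.022     ]]
scene ((121.8248291015625, 232.5182342529297), (14.865822792053223, 84.75227355957031), 70.01689147949219)
[[ 0.5107 -0.4353  0.022 ]
 [ 0.4792 -0.1943  0.022 ]
 [ 0.5497 -0.1977  0.022 ]
 [ 0.575  -0.4284  0.022 ]] [ 0.5286 -0.3139  0.022 ]
0.2430571977162343 [ 0.0315059 -0.2410066  0.       ]
0.07057530260061558 [-0.07049341  0.00339899  0.        ]
[[ 0.53106863 -0.31868534  0.022     ]]
bed ((269.2165832519531, 220.3849639892578), (81.06513977050781, 114.39639282226562), 86.88916015625) [[ 0.6369  0.2276  0.018 ]
 [ 0.6527 -0.1379  0.018 ]
 [ 0.3976 -0.1457  0.018 ]
 [ 0.3802  0.2128  0.018 ]] 0.3657778666856213 0.2551411228845854
```

View pics/z0.png

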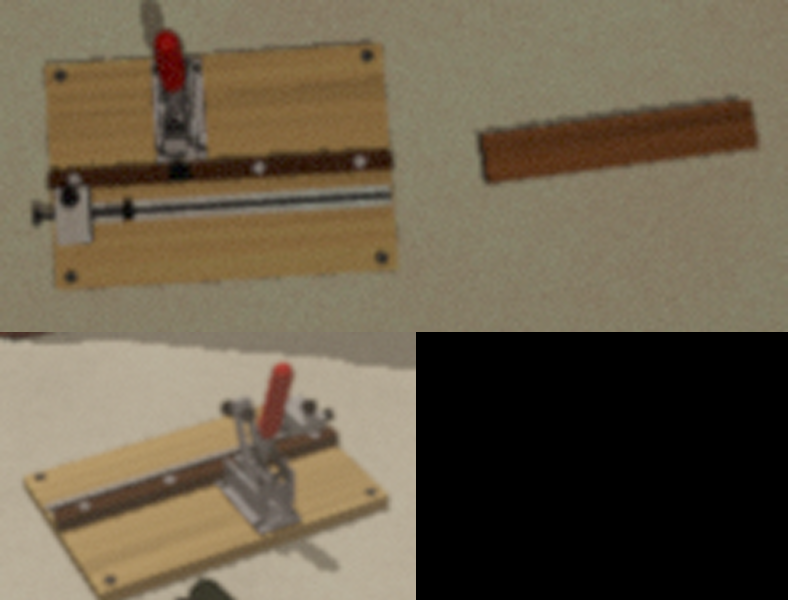

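The zoomed picture shows the bed corners in the crop at (44,62), (383,42), (397,269) and (55,288). The fence's rail-side edge runs from (50,187) to (392,168), the stop face is at u≈92, the cap end at u≈133, and the rail corners are sharp.

```bash
python3 - <<'E'
from h import *
c=cap('top')
o=lambda L:(np.array(L,float)+.5)/3.5-.5+[205,180]
B=ray(c,o([[44,62],[383,42],[397,269],[55,288]]),.018);print(B.round(4))
for i in range(4):print(np.linalg.norm(B[i]-B[(i+1)%4]).round(4))
yd=(B[0]-B[1]+B[3]-B[2])[:2];ang=np.arctan2(-yd[0],yd[1]);print('yaw',np.degrees(ang))
R=np.array([[np.cos(ang),-np.sin(ang)],[np.sin(ang),np.cos(ang)]])
J=np.array([[115,60],[115,-250],[-90,-250],[-90,60]])/1e3
O=(B[:,:2]-J@R.T);print('orig',O.round(4),O.mean(0))
O=O.mean(0)
F=ray(c,o([[50,187],[392,168]]),.034)[:,:2];print('fence in jig',((F-O)@R).round(4))
S=ray(c,o([[92,188],[92,240]]),.048)[:,:2];print('stop face',((S-O)@R).round(4))
S=ray(c,o([[133,209]]),.030)[:,:2];print('cap',((S-O)@R).round(4))
Q=ray(c,o([[479,133],[750,99],[757,147],[487,183]]),.022);print('rail',Q.round(4),Q.mean(0))
e=(Q[0]-Q[1]+Q[3]-Q[2]);print(np.degrees(np.arctan2(-e[0],e[1])),np.linalg.norm(e)/2)
d=cap('scene');
T=np.array([[115,60,18],[115,-250,18],[-90,-250,18],[-90,60,18],[0,-250,34]])/1e3
print('scene proj',proj(d,np.c_[T[:,:2]@R.T+O,T[:,2]]).round(1))
E
```

```text
[[ 0.5905  0.204   0.018 ]
 [ 0.6056 -0.1051  0.018 ]
 [ 0.4016 -0.1133  0.018 ]
 [ 0.3864  0.1937  0.018 ]]
0.3094
0.2041
0.3074
0.2044
yaw 2.811910362316616
orig [[0.4786 0.1384]
 [0.4785 0.139 ]
 [0.4793 0.1408]
 [0.4793 0.1382]] [0.47889823 0.13909607]
fence in jig [[ 0.0011  0.057 ]
 [ 0.0007 -0.2483]]
stop face [[-0.0017  0.018 ]
 [-0.0471  0.0203]]
cap [[-0.0228 -0.0158]]
rail [[ 0.5224 -0.1886  0.022 ]
 [ 0.5508 -0.4277  0.022 ]
 [ 0.5082 -0.4319  0.022 ]
 [ 0.4777 -0.1945  0.022 ]] [ 0.51478107 -0.31069502  0.022     ]
7.058052039710819 0.2401188125868815
scene proj [[291.9 197.9]
 [200.9 228.6]
 [176.9 192. ]
 [260.2 167.6]
 [186.2 202.9]]
```

```bash
cat >> h.py <<'E'
O=np.array([.4789,.1391]);YAW=np.radians(2.81)
def jw(x,y): # jig mm -> world
    c,s=np.cos(YAW),np.sin(YAW);return O+np.array([c*x-s*y,s*x+c*y])/1e3
from scipy.spatial.transform import Rotation as Ro
def rows(*T,first=True):
    """T: (x,y,z, yaw of tool y deg); prints scaled rows from the present pose"""
    s=arm.sense();P,R=np.array(s['ee_pos']),np.array(s['tcp_rot'])
    for x,y,z,a in T:
        a=np.radians(a);ty=np.array([np.cos(a),np.sin(a),0]);tz=np.array([0,0,-1.]);tx=np.cross(ty,tz)
        G=np.c_[tx,ty,tz];sh=R.T@(np.array([x,y,z])-P)/.4;rv=Ro.from_matrix(R.T@G).as_rotvec()/np.pi
        print(np.r_[sh,rv].round(4).tolist())
def st():
    s=arm.sense();print('t',s['clock'],'p',np.round(s['ee_pos'],4),'yaw',np.degrees(np.arctan2(s['tcp_rot'][1][1],s['tcp_rot'][0][1])).round(2),'F',np.round(s['wrist_force'],2),'w',round(s['grip_width'],4),'g',s['grasp_force'],'q',np.round(s['q'],2))
E
python3 - <<'E'
from h import *
rc=np.array([.5148,-.3107]);a=np.radians(7.06);g=rc-.015*np.array([-np.sin(a),np.cos(a)]);print(g)
rows((.45,.25,.28,40),(g[0],g[1],.12,7))
c=cap('top');h=cv2.cvtColor(c['pixels'],cv2.COLOR_RGB2HSV)
m=((h[...,1]>170)&((h[...,0]<6)|(h[...,0]>174))&(h[...,2]>90)).astype(np.uint8);m[:,:230]=0;m[:,280:]=0;m[:170]=0;m[225:]=0
u=np.argwhere(m)[:,::-1];print('red',len(u),u.mean(0),u.min(0),u.max(0))
k=np.linalg.inv(np.array([[np.cos(YAW),-np.sin(YAW)],[np.sin(YAW),np.cos(YAW)]]))
print('sleeve jig',(ray(c,u.mean(0),.160)[:,:2]-O)@k.T)
E
```

```text
[ 0.51664363 -0.32558627]
[-0.7674, -0.5914, -0.1189, -0.0003, 0.0001, 0.1426]
[-1.5122, -1.8335, 0.2822, -0.0002, 0.0001, 0.3259]
red 50 [252.82 194.6 ] [249 189] [256 204]
sleeve jig [[ 0.10503179 -0.0612566 ]]
```

Call:
{"api": "arm_command", "payload": {
  "commands": [-0.767,-0.591,-0.119,0,0,0.143,-1,-0.767,-0.591,-0.119,0,0,0.143,-1,-0.767,-0.591,-0.119,0,0,0.143,-1,-0.767,-0.591,-0.119,0,0,0.143,-1,-0.767,-0.591,-0.119,0,0,0.143,-1,-0.767,-0.591,-0.119,0,0,0.143,-1,-0.767,-0.591,-0.119,0,0,0.143,-1,-0.767,-0.591,-0.119,0,0,0.143,-1,-0.767,-0.591,-0.119,0,0,0.143,-1]
}}

```text
clock: 1.25
ee_pos: [0.4539, 0.2432, 0.2815]
tcp_rot: [[-0.632, 0.775, 0.004], [0.775, 0.632, -0.003], [-0.005, 0.001, -1.0]]
wrist_force: [-0.1, -1.4, -0.7]
grip_width: 0.0925
grasp_force: 0.0
```

```bash
python3 - <<'E'
from h import *
st();rows((.483,-.04,.2,23),(.5166,-.3256,.12,7),(.5166,-.3256,.07,7))
E
```

```text
t 1.25 p [0.4539 0.2432 0.2815] yaw 39.19 F [-0.08 -1.35 -0.7 ] w 0.0925 g 0.0 q [-0.66  0.36  0.17  1.74 -0.06  1.05  0.22]
[-0.5937, -0.3914, 0.2062, 0.0007, 0.0015, 0.0899]
[-1.1992, -0.7777, 0.4086, 0.0009, 0.0014, 0.1788]
[-1.1985, -0.7779, 0.5336, 0.0009, 0.0014, 0.1788]
```

Call:
{"api": "arm_command", "payload": {
  "commands": [-0.594,-0.391,0.15,0,0,0.09,-1,-0.594,-0.391,0.15,0,0,0.09,-1,-0.594,-0.391,0.15,0,0,0.09,-1,-0.594,-0.391,0.15,0,0,0.09,-1,-0.594,-0.391,0.15,0,0,0.09,-1,-0.98,-0.64,0.36,0,0,0.155,-1,-0.98,-0.64,0.36,0,0,0.155,-1,-0.98,-0.64,0.36,0,0,0.155,-1,-0.98,-0.64,0.36,0,0,0.155,-1,-0.98,-0.64,0.36,0,0,0.155,-1,-0.98,-0.64,0.36,0,0,0.155,-1]
}}

```text
clock: 2.35
ee_pos: [0.5036, -0.2209, 0.1344]
tcp_rot: [[-0.199, 0.98, -0.003], [0.98, 0.199, -0.004], [-0.003, -0.004, -1.0]]
wrist_force: [-0.0, -0.2, -0.1]
grip_width: 0.0928
grasp_force: 0.0
```

```bash
python3 - <<'E'
from h import *
st();rows((.5166,-.3256,.07,7),(.5166,-.3256,.018,7))
E
```

```text
t 2.35 p [ 0.5036 -0.2209  0.1344] yaw 11.5 F [-0.03 -0.19 -0.1 ] w 0.0928 g 0.0 q [ 0.17  0.6   0.3   1.84 -0.24  0.75  0.81]
[-0.2623, -0.0197, 0.1619, -0.0011, 0.0011, 0.025]
[-0.2619, -0.0192, 0.2919, -0.0011, 0.0011, 0.025]
```

Call:
{"api": "arm_command", "payload": {
  "commands": [-0.262,-0.019,0.15,0,0,0.025,-1,-0.262,-0.019,0.15,0,0,0.025,-1,-0.262,-0.019,0.15,0,0,0.025,-1,-0.262,-0.019,0.22,0,0,0.025,-1,-0.262,-0.019,0.26,0,0,0.025,-1,-0.262,-0.019,0.29,0,0,0.025,-1,-0.262,-0.019,0.29,0,0,0.025,-1,-0.262,-0.019,0.29,0,0,0.025,-1]
}}

```text
clock: 3.15
ee_pos: [0.5204, -0.318, 0.0208]
tcp_rot: [[-0.132, 0.991, 0.001], [0.991, 0.132, -0.0], [-0.0, 0.001, -1.0]]
wrist_force: [0.3, 0.2, 0.0]
grip_width: 0.093
grasp_force: 0.0
```

Call:
{"api": "arm_command", "payload": {
  "commands": [0,0,0,0,0,0,0.3,0,0,0,0,0,0,0.3,0,0,0,0,0,0,0.3,0,0,0,0,0,0,0.3,0,0,0,0,0,0,0.3,0,0,0,0,0,0,0.3,0,0,0,0,0,0,0.3,0,0,0,0,0,0,0.3],
  "newtons": 25
}}

```text
clock: 3.95
ee_pos: [0.5191, -0.3187, 0.0202]
tcp_rot: [[-0.131, 0.991, -0.001], [0.991, 0.131, 0.0], [0.0, -0.001, -1.0]]
wrist_force: [-1.5, 0.7, 0.9]
grip_width: 0.0447
grasp_force: 25.0
```

```bash
python3 - <<'E'
from h import *
st()
E
```

```text
t 3.95 p [ 0.5191 -0.3187  0.0202] yaw 7.51 F [-1.49  0.66  0.9 ] w 0.0447 g 24.99993234872818 q [ 0.37  0.83  0.25  1.74 -0.32  0.62  0.93]
```

```bash
python3 - <<'E'
from h import *
a=jw(-50,-158);print(a)
rows((.5191,-.3187,.075,7.5),(a[0],a[1],.075,2.8),(a[0],a[1],.05,2.8))
E
```

```text
[ 0.43670593 -0.02116122]
[0.0001, -0.0001, -0.1369, -0.0003, -0.0001, 0.0001]
[0.7645, -0.1071, -0.1366, -0.0003, -0.0001, 0.0262]
[0.7645, -0.107, -0.0741, -0.0003, -0.0001, 0.0262]
```

Call:
{"api": "arm_command", "payload": {
  "commands": [0,0,-0.04,0,0,0,0.3,0,0,-0.09,0,0,0,0.3,0,0,-0.137,0,0,0,0.3,0,0,-0.137,0,0,0,0.3,0.1,-0.014,-0.137,0,0,0.004,0.3,0.2,-0.028,-0.137,0,0,0.008,0.3,0.3,-0.042,-0.137,0,0,0.012,0.3,0.4,-0.056,-0.137,0,0,0.016,0.3,0.5,-0.07,-0.137,0,0,0.02,0.3,0.6,-0.084,-0.137,0,0,0.024,0.3,0.68,-0.095,-0.137,0,0,0.026,0.3,0.73,-0.102,-0.137,0,0,0.026,0.3,0.764,-0.107,-0.137,0,0,0.026,0.3,0.764,-0.107,-0.137,0,0,0.026,0.3,0.764,-0.107,-0.137,0,0,0.026,0.3]
}}

```text
clock: 5.45
ee_pos: [0.4375, -0.0216, 0.075]
tcp_rot: [[-0.05, 0.999, 0.001], [0.999, 0.05, -0.001], [-0.001, 0.001, -1.0]]
wrist_force: [0.4, -0.4, -2.6]
grip_width: 0.0444
grasp_force: 25.0
```

```bash
python3 - <<'E'
from h import *
st()
c=cap('top');p=c['pixels'][:,:,::-1]
cv2.imwrite('pics/z1.png',cv2.resize(p[180:300,205:375],None,fx=4.5,fy=4.5,interpolation=cv2.INTER_CUBIC))
a=jw(-50,-158);rows((a[0],a[1],.045,2.8),(a[0],a[1],.0385,2.8))
E
```

```text
t 5.45 p [ 0.4375 -0.0216  0.075 ] yaw 2.86 F [ 0.45 -0.45 -2.63] w 0.0444 g 24.998959600925446 q [-0.22  0.58  0.31  2.19 -0.41  0.43  0.48]
[0.0029, -0.0023, 0.0752, 0.0002, 0.0003, -0.0001]
[0.0029, -0.0023, 0.0915, 0.0002, 0.0003, -0.0001]
```

View pics/z1.png

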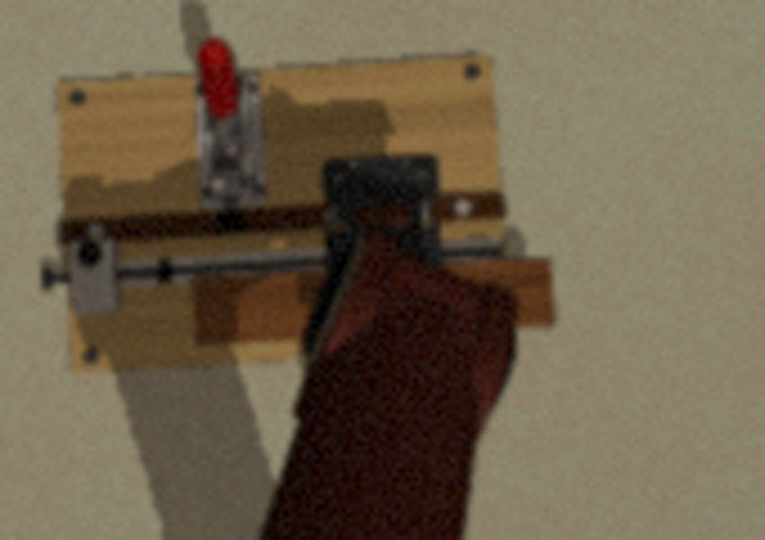

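The rail is level and parallel to the fence. Its end at u≈197 is about 17 mm short of the cap at u≈172, so I'll lower it gently.

Call:
{"api": "arm_command", "payload": {
  "commands": [0,0,0.03,0,0,0,0.3,0,0,0.06,0,0,0,0.3,0,0,0.075,0,0,0,0.3,0,0,0.08,0,0,0,0.3,0,0,0.085,0,0,0,0.3,0,0,0.088,0,0,0,0.3,0,0,0.09,0,0,0,0.3,0,0,0.09,0,0,0,0.3,0,0,0.09,0,0,0,0.3]
}}

```text
clock: 6.4
ee_pos: [0.4373, -0.0212, 0.0392]
tcp_rot: [[-0.05, 0.999, 0.0], [0.999, 0.05, -0.0], [-0.0, 0.0, -1.0]]
wrist_force: [0.5, -0.1, -1.5]
grip_width: 0.045
grasp_force: 25.0
```

Call:
{"api": "arm_command", "payload": {
  "commands": [0,0,0.0012,0,0,0,0.3,0,0,0.0012,0,0,0,0.3,0,0,0.0025,0,0,0,0.3,0,0,0.0025,0,0,0,0.3]
}}

```text
clock: 6.8
ee_pos: [0.4372, -0.0212, 0.0382]
tcp_rot: [[-0.05, 0.999, 0.0], [0.999, 0.05, 0.0], [0.0, 0.0, -1.0]]
wrist_force: [0.2, -0.3, 0.4]
grip_width: 0.0447
grasp_force: 25.0
```

Call:
{"api": "arm_command", "payload": {
  "commands": [0,0,0,0,0,0,-0.1,0,0,0,0,0,0,-0.1,0,0,0,0,0,0,-0.1,0,0,-0.015,0,0,0,-0.1,0,0,-0.03,0,0,0,-0.1,0,0,-0.03,0,0,0,-0.1,0,0,-0.03,0,0,0,-0.1]
}}

```text
clock: 7.5
ee_pos: [0.4374, -0.0212, 0.0504]
tcp_rot: [[-0.05, 0.999, 0.001], [0.999, 0.05, -0.0], [-0.0, 0.001, -1.0]]
wrist_force: [0.2, 0.6, -0.6]
grip_width: 0.0508
grasp_force: 0.0
```

```bash
python3 - <<'E'
from h import *
st()
E
```

```text
t 7.5 p [ 0.4374 -0.0212  0.0504] yaw 2.85 F [ 0.24  0.56 -0.61] w 0.0508 g 0.0 q [-0.18  0.63  0.26  2.2  -0.45  0.36  0.51]
```

Call:
{"api": "arm_command", "payload": {
  "commands": [0,0,0,0,0,0,0.3,0,0,0,0,0,0,0.3,0,0,0,0,0,0,0.3,0,0.01,0,0,0,0,0.3,0,0.02,0,0,0,0,0.3,0,0.03,0,0,0,0,0.3,0,0.04,0,0,0,0,0.3,0,0.05,0,0,0,0,0.3,0,0.055,0,0,0,0,0.3,0,0.055,0,0,0,0,0.3],
  "newtons": 8
}}

```text
clock: 8.5
ee_pos: [0.4597, -0.0201, 0.05]
tcp_rot: [[-0.05, 0.999, 0.001], [0.999, 0.05, -0.0], [-0.0, 0.001, -1.0]]
wrist_force: [-1.3, 0.8, 2.0]
grip_width: 0.045
grasp_force: 8.0
```

Call:
{"api": "arm_command", "payload": {
  "commands": [0,0.0025,0,0,0,0,0.3,0,0.005,0,0,0,0,0.3,0,0.005,0,0,0,0,0.3]
}}

```text
clock: 8.8
ee_pos: [0.4613, -0.02, 0.05]
tcp_rot: [[-0.05, 0.999, 0.0], [0.999, 0.05, -0.0], [-0.0, 0.0, -1.0]]
wrist_force: [-2.1, 1.7, 2.6]
grip_width: 0.0452
grasp_force: 8.0
```

Call:
{"api": "arm_command", "payload": {
  "commands": [0,0.0025,0,0,0,0,0.3,0,0.0025,0,0,0,0,0.3,0,0.005,0,0,0,0,0.3,0,0.005,0,0,0,0,0.3]
}}

```text
clock: 9.2
ee_pos: [0.4635, -0.02, 0.05]
tcp_rot: [[-0.05, 0.999, 0.001], [0.999, 0.05, -0.0], [-0.0, 0.001, -1.0]]
wrist_force: [-1.6, -0.4, 1.7]
grip_width: 0.0448
grasp_force: 8.0
```

Call:
{"api": "arm_command", "payload": {
  "commands": [0,0.0025,0,0,0,0,0.3,0,0.0025,0,0,0,0,0.3]
}}

```text
clock: 9.4
ee_pos: [0.4637, -0.02, 0.05]
tcp_rot: [[-0.05, 0.999, -0.001], [0.999, 0.05, -0.0], [0.0, -0.001, -1.0]]
wrist_force: [-2.1, -1.4, 2.6]
grip_width: 0.0451
grasp_force: 8.0
```

Call:
{"api": "arm_command", "payload": {
  "commands": [0,0.0025,0,0,0,0,0.3,0,0.0025,0,0,0,0,0.3,0,0.0025,0,0,0,0,0.3]
}}

```text
clock: 9.7
ee_pos: [0.4641, -0.02, 0.05]
tcp_rot: [[-0.05, 0.999, -0.002], [0.999, 0.05, 0.0], [0.0, -0.002, -1.0]]
wrist_force: [-4.7, -0.7, 4.6]
grip_width: 0.0448
grasp_force: 8.0
```

Call:
{"api": "arm_command", "payload": {
  "commands": [0,0.0025,0,0,0,0,0.3,0,0.0025,0,0,0,0,0.3,0,0.0025,0,0,0,0,0.3]
}}

```text
clock: 10.0
ee_pos: [0.4642, -0.0201, 0.0499]
tcp_rot: [[-0.049, 0.999, -0.004], [0.999, 0.049, 0.0], [0.0, -0.004, -1.0]]
wrist_force: [-5.8, -1.5, 5.1]
grip_width: 0.0447
grasp_force: 8.0
```

Call:
{"api": "arm_command", "payload": {
  "commands": [0,-0.0012,0,0,0,0,0.3,0.005,-0.0012,0,0,0,0,0.3,0.01,-0.0012,0,0,0,0,0.3,0.015,-0.0012,0,0,0,0,0.3,0.02,-0.0012,0,0,0,0,0.3,0.025,-0.0012,0,0,0,0,0.3,0.025,-0.0012,0,0,0,0,0.3]
}}

```text
clock: 10.7
ee_pos: [0.4638, -0.0123, 0.0499]
tcp_rot: [[-0.047, 0.999, -0.002], [0.999, 0.047, -0.003], [-0.003, -0.002, -1.0]]
wrist_force: [-5.7, -4.9, 3.8]
grip_width: 0.0448
grasp_force: 8.0
```

Call:
{"api": "arm_command", "payload": {
  "commands": [0.0025,0,0,0,0,0,0.3,0.0025,0,0,0,0,0,0.3,0.0025,0,0,0,0,0,0.3]
}}

```text
clock: 11.0
ee_pos: [0.4637, -0.0115, 0.0499]
tcp_rot: [[-0.047, 0.999, -0.002], [0.999, 0.047, -0.003], [-0.003, -0.002, -1.0]]
wrist_force: [-5.6, -4.4, 3.4]
grip_width: 0.0448
grasp_force: 8.0
```

Call:
{"api": "arm_command", "payload": {
  "commands": [0.0025,0,0,0,0,0,0.3,0.0025,0,0,0,0,0,0.3,0.0025,0,0,0,0,0,0.3]
}}

```text
clock: 11.3
ee_pos: [0.4637, -0.0106, 0.0499]
tcp_rot: [[-0.047, 0.999, -0.002], [0.999, 0.047, -0.003], [-0.003, -0.002, -1.0]]
wrist_force: [-5.0, -5.8, 3.8]
grip_width: 0.0447
grasp_force: 8.0
```

Call:
{"api": "arm_command", "payload": {
  "commands": [0,-0.002,-0.0006,0,0,0,0.3,0.0025,-0.002,-0.0006,0,0,0,0.3,0.0025,-0.002,-0.0006,0,0,0,0.3]
}}

```text
clock: 11.6
ee_pos: [0.4635, -0.0075, 0.05]
tcp_rot: [[-0.049, 0.999, -0.001], [0.999, 0.049, -0.001], [-0.001, -0.001, -1.0]]
wrist_force: [-2.6, -3.9, 0.3]
grip_width: 0.0451
grasp_force: 8.0
```

Call:
{"api": "arm_command", "payload": {
  "commands": [0.0025,0,0,0,0,0,0.3,0.0025,0,0,0,0,0,0.3,0.0025,0,0,0,0,0,0.3]
}}

```text
clock: 11.9
ee_pos: [0.4634, -0.0063, 0.05]
tcp_rot: [[-0.049, 0.999, -0.002], [0.999, 0.049, -0.001], [-0.001, -0.002, -1.0]]
wrist_force: [-4.4, -2.4, 0.2]
grip_width: 0.0448
grasp_force: 8.0
```

```bash
python3 - <<'E'
from h import *
st()
c=cap('top');p=c['pixels'][:,:,::-1]
cv2.imwrite('pics/z2.png',cv2.resize(p[200:270,205:335],None,fx=6,fy=6,interpolation=cv2.INTER_CUBIC))
E
```

```text
t 11.9 p [ 0.4634 -0.0063  0.05  ] yaw 2.8 F [-4.35 -2.41  0.18] w 0.0448 g 8.000571057200432 q [-0.23  0.65  0.29  2.13 -0.44  0.42  0.46]
```

View pics/z2.png

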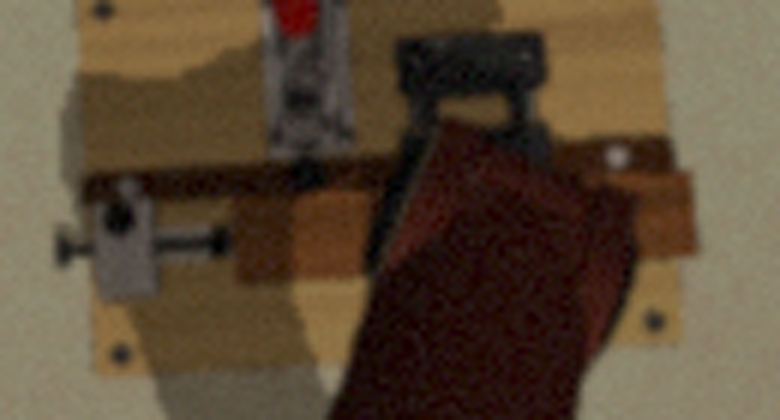

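The picture shows the rail on the fence with its end at u≈236. The cap's face is at u≈230, leaving about 2–4 mm to go, so I'll creep forward by feel.

Call:
{"api": "arm_command", "payload": {
  "commands": [0.0025,-0.0005,0,0,0,0,0.3,0.0025,-0.0005,0,0,0,0,0.3]
}}

```text
clock: 12.15
ee_pos: [0.4634, -0.0051, 0.05]
tcp_rot: [[-0.049, 0.999, -0.001], [0.999, 0.049, -0.0], [-0.0, -0.001, -1.0]]
wrist_force: [-4.2, -3.2, -0.1]
grip_width: 0.0449
grasp_force: 8.0
```

Call:
{"api": "arm_command", "payload": {
  "commands": [0.0025,-0.0003,0,0,0,0,0.3,0.0025,-0.0003,0,0,0,0,0.3]
}}

```text
clock: 12.35
ee_pos: [0.4633, -0.0039, 0.05]
tcp_rot: [[-0.049, 0.999, -0.001], [0.999, 0.049, -0.0], [-0.0, -0.001, -1.0]]
wrist_force: [-3.5, -2.7, -1.8]
grip_width: 0.0447
grasp_force: 8.0
```

Call:
{"api": "arm_command", "payload": {
  "commands": [0.002,0,0,0,0,0,0.3,0.002,0,0,0,0,0,0.3]
}}

```text
clock: 12.55
ee_pos: [0.4632, -0.0036, 0.0501]
tcp_rot: [[-0.049, 0.999, -0.001], [0.999, 0.049, -0.001], [-0.001, -0.001, -1.0]]
wrist_force: [-4.8, -3.7, -2.2]
grip_width: 0.045
grasp_force: 8.0
```

Call:
{"api": "arm_command", "payload": {
  "commands": [0.001,-0.0003,0.0004,0,0,0,0.3,0.001,-0.0003,0.0004,0,0,0,0.3,0.001,-0.0003,0.0004,0,0,0,0.3]
}}

```text
clock: 12.85
ee_pos: [0.4632, -0.0035, 0.05]
tcp_rot: [[-0.049, 0.999, -0.0], [0.999, 0.049, -0.001], [-0.001, -0.001, -1.0]]
wrist_force: [-5.2, -5.0, -0.8]
grip_width: 0.0449
grasp_force: 8.0
```

Call:
{"api": "arm_command", "payload": {
  "commands": [0.0015,0,0,0,0,0,0.3,0.0015,0,0,0,0,0,0.3,0.0015,0,0,0,0,0,0.3]
}}

```text
clock: 13.15
ee_pos: [0.4632, -0.0034, 0.05]
tcp_rot: [[-0.049, 0.999, -0.0], [0.999, 0.049, -0.002], [-0.002, -0.0, -1.0]]
wrist_force: [-4.1, -5.3, -0.6]
grip_width: 0.0446
grasp_force: 8.0
```

Call:
{"api": "arm_command", "payload": {
  "commands": [0.0,-0.002,0,0,0,0,0.3,0,-0.002,0,0,0,0,0.3,0.0015,-0.002,0,0,0,0,0.3,0.0015,-0.002,0,0,0,0,0.3,0.0015,-0.002,0,0,0,0,0.3]
}}

```text
clock: 13.65
ee_pos: [0.4632, -0.0032, 0.0501]
tcp_rot: [[-0.048, 0.999, 0.001], [0.999, 0.048, -0.002], [-0.002, 0.001, -1.0]]
wrist_force: [-3.1, -5.3, -2.0]
grip_width: 0.0448
grasp_force: 8.0
```

```bash
python3 - <<'E'
from h import *
for i in range(4): c=cap('top');st()
p=c['pixels'][:,:,::-1]
a=cv2.resize(p[222:250,215:265],None,fx=12,fy=12,interpolation=cv2.INTER_CUBIC)
cv2.imwrite('pics/z3.png',a)
E
```

```text
t 13.7 p [ 0.4632 -0.0031  0.0501] yaw 2.78 F [-3.79 -6.02 -1.13] w 0.0448 g 8.00229325890541 q [-0.24  0.65  0.29  2.14 -0.44  0.41  0.46]
t 13.75 p [ 0.4631 -0.0032  0.0501] yaw 2.77 F [-2.39 -5.89 -0.23] w 0.0445 g 8.00237126648426 q [-0.24  0.65  0.29  2.14 -0.44  0.41  0.46]
t 13.8 p [ 0.4632 -0.0032  0.0501] yaw 2.77 F [-4.33 -5.89 -2.27] w 0.0445 g 8.002431616187096 q [-0.24  0.65  0.29  2.14 -0.44  0.41  0.46]
t 13.85 p [ 0.4632 -0.0032  0.0501] yaw 2.78 F [-3.31 -5.45 -1.47] w 0.0448 g 8.002401664853096 q [-0.24  0.65  0.29  2.14 -0.44  0.41  0.46]
```

View pics/z3.png

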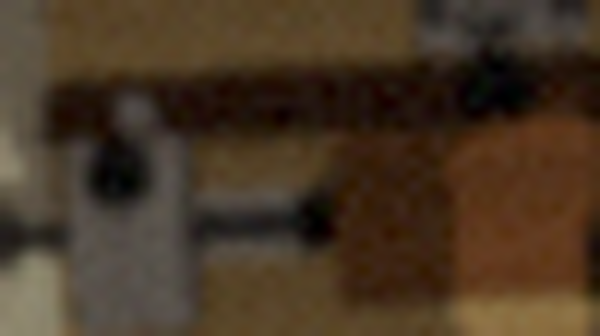

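Cap (right edge u≈332) and rail end (u≈340) now meet, and about 4 N shows at the stop with no more travel. I'll release and rise.

Call:
{"api": "arm_command", "payload": {
  "commands": [0,0,0,0,0,0,-0.1,0,0,0,0,0,0,-0.1,0,0,0,0,0,0,-0.1,0,0,-0.03,0,0,0,-0.1,0,0,-0.1,0,0,0,-0.1,0,0,-0.2,0,0,0,-0.1,0,0,-0.3,0,0,0,-0.1,-0.15,0,-0.42,0,0,0,0.2,-0.25,0,-0.42,0,0,0,0.6,-0.25,0,-0.42,0,0,0,1,-0.25,0,-0.42,0,0,0,1]
}}

```text
clock: 14.95
ee_pos: [0.4685, -0.1035, 0.2192]
tcp_rot: [[-0.045, 0.999, 0.004], [0.999, 0.045, -0.001], [-0.001, 0.004, -1.0]]
wrist_force: [-0.3, -0.0, 0.5]
grip_width: 0.024
grasp_force: 0.0
```

```bash
python3 - <<'E'
from h import *
st()
c=cap('top');p=c['pixels'][:,:,::-1]
a=cv2.resize(p[205:250,210:330],None,fx=6.6,fy=6.6,interpolation=cv2.INTER_CUBIC)
d=cap('scene');b=cv2.resize(d['pixels'][150:225,175:295,::-1],None,fx=4,fy=4,interpolation=cv2.INTER_CUBIC)
o=np.zeros((a.shape[0]+b.shape[0],a.shape[1],3),np.uint8);o[:a.shape[0]]=a;o[a.shape[0]:,:b.shape[1]]=b
cv2.imwrite('pics/z4.png',o)
E
```

```text
t 14.95 p [ 0.4685 -0.1035  0.2192] yaw 2.58 F [-0.34 -0.01  0.53] w 0.024 g 0.0 q [-0.19  0.4   0.51  1.93 -0.25  0.87  0.49]
```

View pics/z4.png

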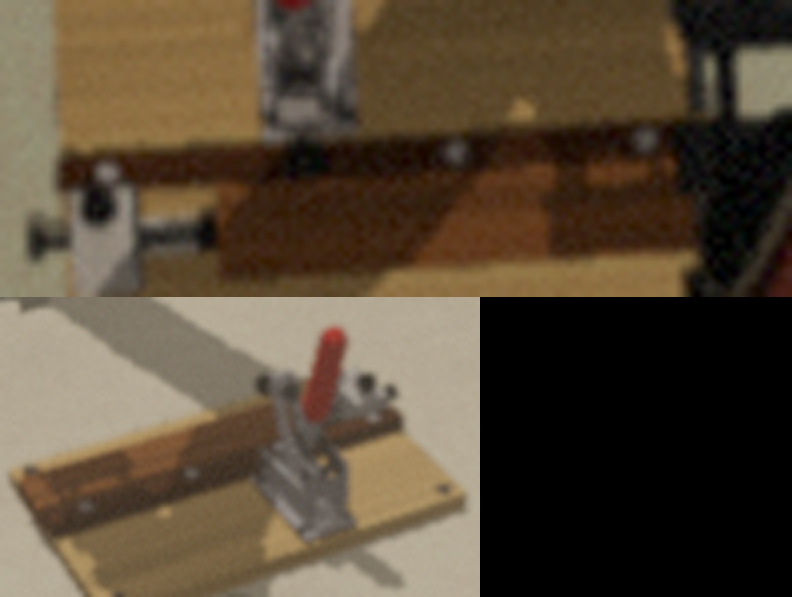

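Rail (u 218 to beyond 690) lies along the fence edge with its end on the cap at u≈215. I'll check both seats with a light nudge of the closed fingers, turning the tool by 90° (also needed for the handle).

```bash
python3 - <<'E'
from h import *
a=jw(-61,-150);b=jw(-22,-290);print(a,b)
rows((a[0]+.01,a[1],.2,92.8),(a[0],a[1],.06,92.8))
E
```

```text
[ 0.42532696 -0.01371011] [ 0.47114344 -0.15162983]
[0.2186, -0.0698, 0.0444, 0.0003, -0.0006, -0.4993]
[0.2193, -0.0946, 0.3944, 0.0003, -0.0006, -0.4993]
```

Call:
{"api": "arm_command", "payload": {
  "commands": [0.1,-0.03,0,0,0,-0.04,1,0.218,-0.07,0.044,0,0,-0.09,1,0.218,-0.07,0.044,0,0,-0.135,1,0.218,-0.07,0.044,0,0,-0.18,1,0.218,-0.07,0.044,0,0,-0.225,1,0.218,-0.07,0.044,0,0,-0.27,1,0.218,-0.07,0.044,0,0,-0.315,1,0.218,-0.07,0.044,0,0,-0.36,1,0.218,-0.07,0.044,0,0,-0.405,1,0.218,-0.07,0.044,0,0,-0.45,1,0.218,-0.07,0.044,0,0,-0.499,1,0.218,-0.08,0.15,0,0,-0.499,1,0.219,-0.0946,0.26,0,0,-0.499,1,0.219,-0.0946,0.36,0,0,-0.499,1,0.219,-0.0946,0.36,0,0,-0.499,1,0.219,-0.0946,0.36,0,0,-0.499,1]
}}

```text
clock: 16.65
ee_pos: [0.4251, -0.0142, 0.0739]
tcp_rot: [[-0.999, -0.049, -0.003], [-0.049, 0.999, 0.001], [0.002, 0.001, -1.0]]
wrist_force: [0.5, 0.6, 0.1]
grip_width: 0.0001
grasp_force: 0.0
```

```bash
python3 - <<'E'
from h import *
st();a=jw(-61,-150);rows((a[0],a[1],.042,92.8))
E
```

```text
t 16.65 p [ 0.4251 -0.0142  0.0739] yaw 92.81 F [0.52 0.56 0.06] w 0.0001 g 0.0 q [-0.05  0.55  0.05  2.21 -0.07  0.38  1.67]
[-0.0009, 0.0012, 0.0796, 0.0003, -0.0008, 0.0001]
```

Call:
{"api": "arm_command", "payload": {
  "commands": [0,0,0.04,0,0,0,1,0,0,0.08,0,0,0,1,0,0,0.08,0,0,0,1,-0.008,0,0.08,0,0,0,1,-0.014,0,0.08,0,0,0,1,-0.014,0,0.08,0,0,0,1]
}}

```text
clock: 17.25
ee_pos: [0.432, -0.0154, 0.0432]
tcp_rot: [[-0.999, -0.047, 0.002], [-0.047, 0.999, 0.0], [-0.002, -0.0, -1.0]]
wrist_force: [-0.2, 0.2, 0.1]
grip_width: 0.0004
grasp_force: 0.0
```

Call:
{"api": "arm_command", "payload": {
  "commands": [-0.0025,0,0,0,0,0,1,-0.005,0,0,0,0,0,1,-0.005,0,0,0,0,0,1]
}}

```text
clock: 17.55
ee_pos: [0.4321, -0.0155, 0.0421]
tcp_rot: [[-0.999, -0.046, -0.002], [-0.046, 0.999, -0.0], [0.002, 0.0, -1.0]]
wrist_force: [-1.4, -0.4, 2.0]
grip_width: 0.0006
grasp_force: 1.2
```

Call:
{"api": "arm_command", "payload": {
  "commands": [-0.0025,0,0,0,0,0,1,-0.0025,0,0,0,0,0,1,-0.0025,0,0,0,0,0,1]
}}

```text
clock: 17.85
ee_pos: [0.4322, -0.0155, 0.0419]
tcp_rot: [[-0.999, -0.046, -0.004], [-0.046, 0.999, -0.0], [0.004, 0.0, -1.0]]
wrist_force: [-5.1, -1.7, 3.1]
grip_width: 0.0005
grasp_force: 2.6
```

Call:
{"api": "arm_command", "payload": {
  "commands": [-0.0025,0,0,0,0,0,1,-0.0025,0,0,0,0,0,1,-0.0025,0,0,0,0,0,1]
}}

```text
clock: 18.15
ee_pos: [0.4322, -0.0155, 0.0418]
tcp_rot: [[-0.999, -0.046, -0.006], [-0.046, 0.999, -0.0], [0.006, 0.0, -1.0]]
wrist_force: [-5.9, -0.3, 3.8]
grip_width: 0.0007
grasp_force: 3.2
```

```bash
python3 - <<'E'
from h import *
b=jw(-22,-292);rows((b[0],b[1],.09,92.8),(b[0],b[1],.042,92.8))
E
```

```text
[-0.0807, -0.3495, -0.1211, 0.0001, -0.0019, -0.0008]
[-0.0814, -0.3495, -0.0011, 0.0001, -0.0019, -0.0008]
```

Call:
{"api": "arm_command", "payload": {
  "commands": [0.015,0,0,0,0,0,1,0.015,0,-0.06,0,0,0,1,0.015,0,-0.12,0,0,0,1,0,-0.1,-0.12,0,0,0,1,-0.03,-0.2,-0.12,0,0,0,1,-0.08,-0.3,-0.12,0,0,0,1,-0.08,-0.35,-0.12,0,0,0,1,-0.08,-0.35,-0.12,0,0,0,1,-0.08,-0.35,-0.05,0,0,0,1,-0.08,-0.35,0,0,0,0,1,-0.08,-0.35,0,0,0,0,1]
}}

```text
clock: 19.25
ee_pos: [0.4728, -0.1518, 0.0403]
tcp_rot: [[-0.999, -0.048, -0.003], [-0.048, 0.999, 0.002], [0.003, 0.002, -1.0]]
wrist_force: [-0.8, -0.2, 0.1]
grip_width: 0.0007
grasp_force: 0.0
```

Call:
{"api": "arm_command", "payload": {
  "commands": [0,0.0125,0,0,0,0,1,0,0.02,0,0,0,0,1,0,0.025,0,0,0,0,1,0,0.025,0,0,0,0,1]
}}

```text
clock: 19.65
ee_pos: [0.4737, -0.1431, 0.0429]
tcp_rot: [[-0.999, -0.048, 0.002], [-0.048, 0.999, -0.0], [-0.002, -0.0, -1.0]]
wrist_force: [-0.5, 0.3, -0.6]
grip_width: 0.0006
grasp_force: 0.0
```

```bash
python3 - <<'E'
from h import *
st();b=jw(-22,-277);print(b)
E
```

```text
t 19.65 p [ 0.4737 -0.1431  0.0429] yaw 92.72 F [-0.55  0.34 -0.61] w 0.0006 g 0.0 q [ 0.23  0.67  0.02  2.05 -0.03  0.42  1.9 ]
[ 0.47050613 -0.13864546]
```

Call:
{"api": "arm_command", "payload": {
  "commands": [0,0.0025,0,0,0,0,1,0,0.005,0,0,0,0,1,0,0.0075,0,0,0,0,1,0,0.0075,0,0,0,0,1]
}}

```text
clock: 20.05
ee_pos: [0.473, -0.1406, 0.0421]
tcp_rot: [[-0.999, -0.047, -0.0], [-0.047, 0.999, 0.0], [0.0, 0.0, -1.0]]
wrist_force: [-0.4, -1.2, 0.0]
grip_width: 0.0005
grasp_force: 0.0
```

Call:
{"api": "arm_command", "payload": {
  "commands": [0,0.0025,0,0,0,0,1,0,0.0025,0,0,0,0,1,0,0.0025,0,0,0,0,1]
}}

```text
clock: 20.35
ee_pos: [0.4729, -0.1397, 0.0421]
tcp_rot: [[-0.999, -0.047, -0.0], [-0.047, 0.999, -0.0], [0.0, -0.0, -1.0]]
wrist_force: [-0.4, -0.9, -0.3]
grip_width: 0.0007
grasp_force: 0.0
```

Call:
{"api": "arm_command", "payload": {
  "commands": [0,0.0025,0,0,0,0,1,0,0.0025,0,0,0,0,1,0,0.0025,0,0,0,0,1]
}}

```text
clock: 20.65
ee_pos: [0.4729, -0.1387, 0.0421]
tcp_rot: [[-0.999, -0.047, -0.0], [-0.047, 0.999, -0.0], [0.0, -0.0, -1.0]]
wrist_force: [0.7, 0.2, 0.9]
grip_width: 0.0003
grasp_force: 0.0
```

Call:
{"api": "arm_command", "payload": {
  "commands": [0,0.0025,0,0,0,0,1,0,0.0025,0,0,0,0,1,0,0.0025,0,0,0,0,1]
}}

```text
clock: 20.95
ee_pos: [0.4729, -0.1377, 0.0422]
tcp_rot: [[-0.999, -0.046, 0.0], [-0.046, 0.999, -0.0], [0.0, -0.0, -1.0]]
wrist_force: [0.5, 0.3, 0.2]
grip_width: 0.0001
grasp_force: 0.0
```

Call:
{"api": "arm_command", "payload": {
  "commands": [0,0.0025,0,0,0,0,1,0,0.0025,0,0,0,0,1,0,0.0025,0,0,0,0,1]
}}

```text
clock: 21.25
ee_pos: [0.4728, -0.1367, 0.0421]
tcp_rot: [[-0.999, -0.047, -0.0], [-0.047, 0.999, -0.0], [0.0, -0.0, -1.0]]
wrist_force: [0.4, -0.1, 0.3]
grip_width: 0.0007
grasp_force: 0.0
```

Call:
{"api": "arm_command", "payload": {
  "commands": [0,0.0025,0,0,0,0,1,0,0.0025,0,0,0,0,1,0,0.0025,0,0,0,0,1]
}}

```text
clock: 21.55
ee_pos: [0.4727, -0.1357, 0.0421]
tcp_rot: [[-0.999, -0.047, -0.0], [-0.047, 0.999, -0.0], [0.0, -0.0, -1.0]]
wrist_force: [-1.2, 0.5, 0.1]
grip_width: 0.0005
grasp_force: 0.0
```

Call:
{"api": "arm_command", "payload": {
  "commands": [0,0.0025,0,0,0,0,1,0,0.0025,0,0,0,0,1,0,0.0025,0,0,0,0,1]
}}

```text
clock: 21.85
ee_pos: [0.4727, -0.1347, 0.0421]
tcp_rot: [[-0.999, -0.047, -0.0], [-0.047, 0.999, -0.0], [0.0, -0.0, -1.0]]
wrist_force: [-0.2, 0.5, 0.7]
grip_width: 0.0005
grasp_force: 0.0
```

Call:
{"api": "arm_command", "payload": {
  "commands": [0,0.0025,0,0,0,0,1,0,0.0025,0,0,0,0,1,0,0.0025,0,0,0,0,1]
}}

```text
clock: 22.15
ee_pos: [0.4727, -0.1337, 0.0421]
tcp_rot: [[-0.999, -0.047, -0.0], [-0.047, 0.999, -0.0], [0.0, -0.0, -1.0]]
wrist_force: [-0.5, 0.3, 0.7]
grip_width: 0.0008
grasp_force: 0.0
```

Call:
{"api": "arm_command", "payload": {
  "commands": [0,0.0025,0,0,0,0,1,0,0.005,0,0,0,0,1,0,0.005,0,0,0,0,1]
}}

```text
clock: 22.45
ee_pos: [0.4726, -0.1329, 0.0422]
tcp_rot: [[-0.999, -0.046, 0.0], [-0.046, 0.999, -0.001], [-0.0, -0.001, -1.0]]
wrist_force: [-0.8, -3.5, -0.8]
grip_width: 0.0003
grasp_force: 1.6
```

Call:
{"api": "arm_command", "payload": {
  "commands": [0,0.0025,0,0,0,0,1,0,0.005,0,0,0,0,1,0,0.005,0,0,0,0,1]
}}

```text
clock: 22.75
ee_pos: [0.4725, -0.1319, 0.0423]
tcp_rot: [[-0.999, -0.045, 0.001], [-0.045, 0.999, -0.003], [-0.001, -0.003, -1.0]]
wrist_force: [0.3, -5.7, 0.4]
grip_width: 0.0003
grasp_force: 3.0
```

Call:
{"api": "arm_command", "payload": {
  "commands": [0,0.0025,0,0,0,0,1,0,0.005,0,0,0,0,1,0,0.005,0,0,0,0,1]
}}

```text
clock: 23.05
ee_pos: [0.4725, -0.1314, 0.0424]
tcp_rot: [[-0.999, -0.043, 0.001], [-0.043, 0.999, -0.005], [-0.001, -0.005, -1.0]]
wrist_force: [0.0, -8.2, -0.2]
grip_width: 0.0003
grasp_force: 4.1
```

```bash
python3 - <<'E'
from h import *
a=jw(64,-62);print(a)
rows((.4725,-.14,.22,92.8),(a[0],a[1],.24,92.8),(a[0],a[1],.18,92.8))
E
```

```text
[0.54586254 0.08031209]
[0.0005, -0.0236, -0.444, -0.0015, 0.0004, -0.0017]
[-0.2067, 0.5185, -0.4962, -0.0015, 0.0004, -0.0017]
[-0.2066, 0.5192, -0.3462, -0.0015, 0.0004, -0.0017]
```

Call:
{"api": "arm_command", "payload": {
  "commands": [0,-0.02,0,0,0,0,1,0,-0.02,-0.1,0,0,0,1,0,-0.02,-0.2,0,0,0,1,0,-0.02,-0.32,0,0,0,1,0,-0.02,-0.44,0,0,0,1,0,-0.02,-0.49,0,0,0,1,-0.07,0.16,-0.496,0,0,0,1,-0.14,0.34,-0.496,0,0,0,1,-0.2,0.5,-0.496,0,0,0,1,-0.207,0.519,-0.496,0,0,0,1,-0.207,0.519,-0.496,0,0,0,1,-0.207,0.519,-0.496,0,0,0,1,-0.207,0.519,-0.42,0,0,0,1,-0.207,0.519,-0.346,0,0,0,1,-0.207,0.519,-0.346,0,0,0,1,-0.207,0.519,-0.346,0,0,0,1]
}}

```text
clock: 24.65
ee_pos: [0.545, 0.0831, 0.1807]
tcp_rot: [[-0.999, -0.046, -0.001], [-0.046, 0.999, -0.0], [0.001, 0.0, -1.0]]
wrist_force: [0.8, 0.2, 0.2]
grip_width: 0.0005
grasp_force: 0.0
```

```bash
python3 - <<'E'
from h import *
st()
tab=[(72,79,143),(62,95,142),(51,110,135),(38,120,122),(26,127,103),(16,130,85),(9,131,71),(4,131,62)]
T=[]
for th,x,z in tab:
    t=np.radians(th);cx,cz=x-10*np.sin(t),z+10*np.cos(t)
    w=jw(cx-8.5+20,-62);T.append((w[0],w[1],(cz+20+14)/1e3,92.8));print(th,np.round(T[-1],4))
rows(*T)
c=cap('top');p=c['pixels'][:,:,::-1]
a=cv2.resize(p[170:260,205:330],None,fx=3.1,fy=3.1,interpolation=cv2.INTER_CUBIC)
d=cap('scene');b=cv2.resize(d['pixels'][110:225,190:310,::-1],None,fx=3.2,fy=3.2,interpolation=cv2.INTER_CUBIC)
o=np.zeros((max(a.shape[0],b.shape[0]),a.shape[1]+b.shape[1],3),np.uint8);o[:a.shape[0],:a.shape[1]]=a;o[:b.shape[0],a.shape[1]:]=b
cv2.imwrite('pics/z5.png',o)
E
```

```text
t 24.65 p [0.545  0.0831 0.1807] yaw 92.64 F [0.78 0.15 0.2 ] w 0.0005 g 0.0 q [-0.19  0.52  0.    1.78 -0.    0.84  1.43]
72 [5.628e-01 8.110e-02 1.801e-01 9.280e+01]
62 [5.795e-01 8.200e-02 1.807e-01 9.280e+01]
51 [5.955e-01 8.270e-02 1.753e-01 9.280e+01]
38 [6.071e-01 8.330e-02 1.639e-01 9.280e+01]
26 [6.159e-01 8.370e-02 1.460e-01 9.280e+01]
16 [6.205e-01 8.400e-02 1.286e-01 9.280e+01]
9 [6.227e-01 8.410e-02 1.149e-01 9.280e+01]
4 [6.236e-01 8.410e-02 1.060e-01 9.280e+01]
[-0.0442, -0.0069, 0.0014, 0.0, -0.0005, -0.0009]
[-0.0859, -0.0068, -0.0002, 0.0, -0.0005, -0.0009]
[-0.1261, -0.0067, 0.0133, 0.0, -0.0005, -0.0009]
[-0.1552, -0.0066, 0.0418, 0.0, -0.0005, -0.0009]
[-0.1772, -0.0065, 0.0865, 0.0, -0.0005, -0.0009]
[-0.1888, -0.0065, 0.1299, 0.0, -0.0005, -0.0009]
[-0.1943, -0.0065, 0.1642, 0.0, -0.0005, -0.0009]
[-0.1965, -0.0064, 0.1865, 0.0, -0.0005, -0.0009]
```

View pics/z5.png

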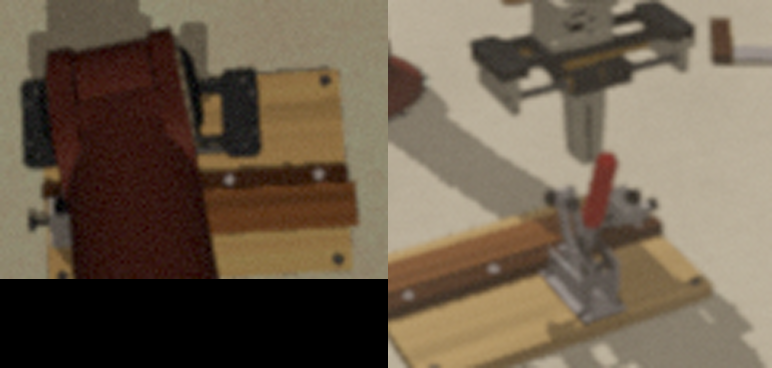

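The right half shows the fingertip (585,160) just on the robot side of the red sleeve (605,155), lined up with it. I'll start pushing.

Call:
{"api": "arm_command", "payload": {
  "commands": [-0.015,-0.007,0,0,0,0,1,-0.03,-0.007,0.001,0,0,0,1,-0.044,-0.007,0.001,0,0,0,1,-0.056,-0.007,0,0,0,0,1,-0.068,-0.007,0,0,0,0,1,-0.068,-0.007,0,0,0,0,1]
}}

```text
clock: 25.35
ee_pos: [0.5731, 0.0819, 0.1806]
tcp_rot: [[-0.999, -0.046, -0.0], [-0.046, 0.999, -0.0], [0.0, -0.0, -1.0]]
wrist_force: [-2.3, -0.3, 2.5]
grip_width: 0.0006
grasp_force: 1.3
```

```bash
cat > k.py <<'E'
from h import *
st()
d=cap('scene');h=cv2.cvtColor(d['pixels'],cv2.COLOR_RGB2HSV)
m=((h[...,1]>140)&((h[...,0]<6)|(h[...,0]>174))&(h[...,2]>90)).astype(np.uint8)
m[:,:235]=0;m[:,290:]=0;m[:140]=0;m[230:]=0
k=cv2.findNonZero(m).reshape(-1,2);r=cv2.minAreaRect(k);print('red',len(k),k.mean(0),k.min(0),k.max(0))
for th,x,z in[(72,79,143),(62,95,142),(51,110,135),(38,120,122),(26,127,103),(9,131,71),(0,131,54),(-9,130,35)]:
    t=np.radians(th);w=jw(20+x-9*np.cos(t),-62);print(th,proj(d,[w[0],w[1],(z+20-9*np.sin(t))/1e3]).round(1)[0],end=';')
E
python3 k.py
```

```text
t 25.35 p [0.5731 0.0819 0.1806] yaw 92.66 F [-2.32 -0.33  2.52] w 0.0006 g 1.3257679156959057 q [-0.18  0.56  0.    1.7  -0.    0.88  1.44]
red 101 [256.76237624 169.86138614] [252 160] [261 180]
72 [255.4 168.5];62 [257.8 171. ];51 [260.1 175.1];38 [261.6 179.9];26 [262.5 186. ];9 [262.9 194.9];0 [262.9 199.2];-9 [262.6 203.9];
```

Call:
{"api": "arm_command", "payload": {
  "commands": [-0.012,0,0,0,0,0,1,-0.024,0,0.002,0,0,0,1,-0.036,0,0.006,0,0,0,1,-0.048,0,0.01,0,0,0,1,-0.058,0,0.0133,0,0,0,1,-0.068,0,0.023,0,0,0,1,-0.078,0,0.033,0,0,0,1,-0.087,0,0.042,0,0,0,1,-0.087,0,0.042,0,0,0,1]
}}

```text
clock: 26.3
ee_pos: [0.6084, 0.0836, 0.1631]
tcp_rot: [[-0.999, -0.046, 0.001], [-0.046, 0.999, 0.0], [-0.001, -0.0, -1.0]]
wrist_force: [0.5, 0.2, -0.2]
grip_width: 0.0005
grasp_force: 0.0
```

```bash
python3 k.py
```

```text
t 26.3 p [0.6084 0.0836 0.1631] yaw 92.66 F [ 0.47  0.22 -0.18] w 0.0005 g 0.04029432137031108 q [-0.17  0.63  0.    1.62 -0.    0.89  1.45]
red 100 [261.61 180.75] [254 177] [270 185]
72 [255.4 168.5];62 [257.8 171. ];51 [260.1 175.1];38 [261.6 179.9];26 [262.5 186. ];9 [262.9 194.9];0 [262.9 199.2];-9 [262.6 203.9];
```

Call:
{"api": "arm_command", "payload": {
  "commands": [-0.006,0,0.011,0,0,0,1,-0.011,0,0.022,0,0,0,1,-0.017,0,0.034,0,0,0,1,-0.022,0,0.045,0,0,0,1,-0.026,0,0.056,0,0,0,1,-0.029,0,0.067,0,0,0,1,-0.032,0,0.078,0,0,0,1,-0.034,0,0.088,0,0,0,1,-0.034,0,0.088,0,0,0,1]
}}

```text
clock: 27.25
ee_pos: [0.6209, 0.0842, 0.1288]
tcp_rot: [[-0.999, -0.047, -0.001], [-0.047, 0.999, -0.0], [0.001, 0.0, -1.0]]
wrist_force: [-1.1, 0.4, 5.6]
grip_width: 0.0005
grasp_force: 2.8
```

```bash
python3 k.py
```

```text
t 27.25 p [0.6209 0.0842 0.1288] yaw 92.67 F [-1.09  0.45  5.61] w 0.0005 g 2.823525471612811 q [-0.17  0.69  0.    1.61 -0.    0.84  1.45]
red 96 [262.55208333 191.53125   ] [254 185] [272 197]
72 [255.4 168.5];62 [257.8 171. ];51 [260.1 175.1];38 [261.6 179.9];26 [262.5 186. ];9 [262.9 194.9];0 [262.9 199.2];-9 [262.6 203.9];
```

Call:
{"api": "arm_command", "payload": {
  "commands": [-0.001,0,0.007,0,0,0,1,-0.002,0,0.014,0,0,0,1,-0.003,0,0.021,0,0,0,1,-0.004,0,0.028,0,0,0,1,-0.005,0,0.034,0,0,0,1,-0.005,0,0.041,0,0,0,1,-0.006,0,0.048,0,0,0,1,-0.006,0,0.048,0,0,0,1]
}}

```text
clock: 28.1
ee_pos: [0.6238, 0.0844, 0.1109]
tcp_rot: [[-0.999, -0.046, 0.001], [-0.046, 0.999, 0.0], [-0.001, 0.0, -1.0]]
wrist_force: [-2.3, -0.3, 8.1]
grip_width: 0.0006
grasp_force: 4.4
```

Call:
{"api": "arm_command", "payload": {
  "commands": [0,0,0.006,0,0,0,1,0,0,0.012,0,0,0,1,0,0,0.018,0,0,0,1,0,0,0.018,0,0,0,1]
}}

```text
clock: 28.5
ee_pos: [0.6247, 0.0844, 0.1029]
tcp_rot: [[-0.999, -0.046, 0.003], [-0.046, 0.999, 0.0], [-0.003, 0.0, -1.0]]
wrist_force: [-0.0, 0.1, 4.7]
grip_width: 0.0007
grasp_force: 2.1
```

```bash
python3 k.py
```

```text
t 28.5 p [0.6247 0.0844 0.1029] yaw 92.66 F [-0.01  0.11  4.71] w 0.0007 g 2.0529934857040644 q [-0.17  0.72  0.    1.63 -0.    0.79  1.45]
red 98 [263.34693878 199.52040816] [254 189] [272 207]
72 [255.4 168.5];62 [257.8 171. ];51 [260.1 175.1];38 [261.6 179.9];26 [262.5 186. ];9 [262.9 194.9];0 [262.9 199.2];-9 [262.6 203.9];
```

Force is falling (8.1 → 4.7 N) close to dead centre. A few more millimetres in small steps.

Call:
{"api": "arm_command", "payload": {
  "commands": [0,0,0.004,0,0,0,1,0,0,0.008,0,0,0,1,0,0,0.008,0,0,0,1]
}}

```text
clock: 28.85
ee_pos: [0.6223, 0.0841, 0.0978]
tcp_rot: [[-0.999, -0.046, -0.003], [-0.046, 0.999, -0.001], [0.003, -0.0, -1.0]]
wrist_force: [0.2, 0.0, -0.7]
grip_width: 0.0001
grasp_force: 0.0
```

Call:
{"api": "arm_command", "payload": {
  "commands": [0,0,0.004,0,0,0,1,0,0,0.008,0,0,0,1,0,0,0.008,0,0,0,1]
}}

```text
clock: 29.15
ee_pos: [0.6228, 0.0842, 0.0949]
tcp_rot: [[-0.999, -0.046, -0.002], [-0.046, 0.999, -0.0], [0.002, -0.0, -1.0]]
wrist_force: [-0.0, -0.3, 0.7]
grip_width: 0.0003
grasp_force: 0.0
```

```bash
python3 k.py
```

```text
t 29.15 p [0.6228 0.0842 0.0949] yaw 92.66 F [-0.01 -0.33  0.71] w 0.0003 g 0.0 q [-0.17  0.73  0.    1.63 -0.    0.78  1.45]
red 125 [262.976 205.296] [255 194] [271 215]
72 [255.4 168.5];62 [257.8 171. ];51 [260.1 175.1];38 [261.6 179.9];26 [262.5 186. ];9 [262.9 194.9];0 [262.9 199.2];-9 [262.6 203.9];
```

It has snapped over (force zero, sleeve at the locked position). I'll rise clear and look.

Call:
{"api": "arm_command", "payload": {
  "commands": [0,0,-0.05,0,0,0,1,0,0,-0.15,0,0,0,1,0,0,-0.25,0,0,0,1,0,0,-0.35,0,0,0,1,0.05,0.15,-0.4,0,0,0,1,0.1,0.3,-0.4,0,0,0,1,0.15,0.45,-0.4,0,0,0,1,0.15,0.5,-0.4,0,0,0,1,0.15,0.5,-0.4,0,0,0,1,0.15,0.5,-0.4,0,0,0,1]
}}

```text
clock: 30.2
ee_pos: [0.5526, 0.2846, 0.2555]
tcp_rot: [[-0.999, -0.053, -0.001], [-0.053, 0.999, 0.001], [0.001, 0.001, -1.0]]
wrist_force: [-0.1, -0.2, -0.2]
grip_width: 0.0004
grasp_force: 0.0
```

```bash
python3 - <<'E'
from h import *
import k
c=cap('top');p=c['pixels'][:,:,::-1]
a=cv2.resize(p[185:270,205:330],None,fx=3.2,fy=3.2,interpolation=cv2.INTER_CUBIC)
d=cap('scene');b=cv2.resize(d['pixels'][140:230,175:295,::-1],None,fx=3.2,fy=3.2,interpolation=cv2.INTER_CUBIC)
o=np.zeros((max(a.shape[0],b.shape[0]),a.shape[1]+b.shape[1],3),np.uint8);o[:a.shape[0],:a.shape[1]]=a;o[:b.shape[0],a.shape[1]:]=b
cv2.imwrite('pics/z6.png',o)
E
```

```text
t 30.2 p [0.5526 0.2846 0.2555] yaw 93.02 F [-0.05 -0.22 -0.21] w 0.0004 g 0.0 q [-0.5   0.55 -0.01  1.48  0.    1.11  1.11]
red 135 [262.77777778 204.63703704] [255 194] [271 215]
72 [255.4 168.5];62 [257.8 171. ];51 [260.1 175.1];38 [261.6 179.9];26 [262.5 186. ];9 [262.9 194.9];0 [262.9 199.2];-9 [262.6 203.9];
```

View pics/z6.png

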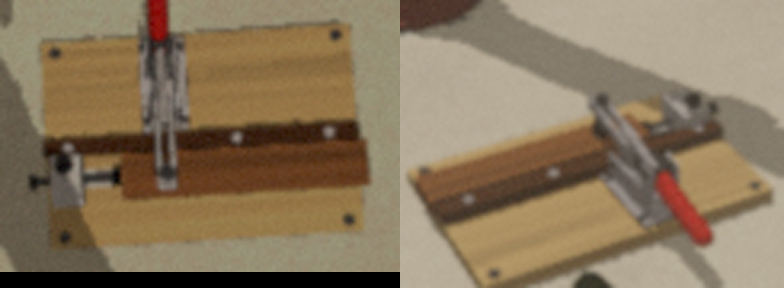

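The handle is down and locked, and the clamp arm lies on the rail at (167,180). The rail is flush along the fence, with its end against the cap at (120,177).

```bash
python3 -c "
from station import arm
print(arm.job_done())"
```

```text
the job is handed in; nothing more can be done
None
```

The job is handed in at about 30 s: the rail lies flat on the bed, flush along the fence and against the stop cap (at most about 8 N there), the clamp is snapped over and locked on it, and nothing else on the bench was touched.

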